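# Put the check weights back in their nests

### The job

The four steel check weights for the strength tester are piled on the bench. Take the pile apart from the top down, smallest weight first and largest last, and set each weight flat inside the round grey nest of its own size (smallest in the smallest nest, and so on). Do not tip any weight over and leave the loupe and the mouse where they are.

Things in the scene. Friction and masses are not known exactly. Their poses are not given: they have to be found in the camera images.
- weight_64: the largest of four plain steel check weights, a loose flat disc 64 mm across and 20 mm thick, about 0.51 kg; bottom of the pile, standing on the bench (the pile is roughly centred, each weight at most 5 mm off the one below, so all four rims show from above). Origin: centre of its underside; z up along its axis.
- weight_50: the second largest of four plain steel check weights, a loose flat disc 50 mm across and 20 mm thick, about 0.31 kg; second from the bottom (the pile is roughly centred, each weight at most 5 mm off the one below, so all four rims show from above). Origin: centre of its underside; z up along its axis.
- weight_36: the second smallest of four plain steel check weights, a loose flat disc 36 mm across and 20 mm thick, about 0.16 kg; second from the top (the pile is roughly centred, each weight at most 5 mm off the one below, so all four rims show from above). Origin: centre of its underside; z up along its axis.
- weight_22: the smallest of four plain steel check weights, a loose flat disc 22 mm across and 20 mm thick, about 0.06 kg; top of the pile at the start (the pile is roughly centred, each weight at most 5 mm off the one below, so all four rims show from above). Origin: centre of its underside; z up along its axis.
- nest_64: the nest for the 64 mm weight: a low round grey plastic cradle with a black rubber floor, fixed to the bench, the largest of four that differ only in size. Flat floor 76 mm across, 3 mm above the bench, inside a rim that flares outward to 81 mm clear width at its top, 7 mm above the bench; 89 mm across outside. Origin: centre of its underside on the bench, so a seated weight's origin lies 3 mm above it; z up.
- nest_50: the nest for the 50 mm weight: a low round grey plastic cradle with a black rubber floor, fixed to the bench, the second largest of four that differ only in size. Flat floor 62 mm across, 3 mm above the bench, inside a rim that flares outward to 67 mm clear width at its top, 7 mm above the bench; 75 mm across outside. Origin: centre of its underside on the bench, so a seated weight's origin lies 3 mm above it; z up.
- nest_36: the nest for the 36 mm weight: a low round grey plastic cradle with a black rubber floor, fixed to the bench, the second smallest of four that differ only in size. Flat floor 48 mm across, 3 mm above the bench, inside a rim that flares outward to 53 mm clear width at its top, 7 mm above the bench; 61 mm across outside. Origin: centre of its underside on the bench, so a seated weight's origin lies 3 mm above it; z up.
- nest_22: the nest for the 22 mm weight: a low round grey plastic cradle with a black rubber floor, fixed to the bench, the smallest of four that differ only in size. Flat floor 34 mm across, 3 mm above the bench, inside a rim that flares outward to 39 mm clear width at its top, 7 mm above the bench; 47 mm across outside. Origin: centre of its underside on the bench, so a seated weight's origin lies 3 mm above it; z up.
- loupe: bystander: a black loupe standing upright, round, 37 mm across and 34 mm high; not to be disturbed. Origin: centre of its underside.
- mouse: bystander: a black computer mouse, 108 mm long (x) by 58 mm wide (y) by 36 mm high, on a 2 mm mouse pad; not to be disturbed. Origin: centre of its underside. It lies beside the strength tester, a fixed machine to steer clear of: base 0.31 by 0.39 m and 0.2 m high, centred at about x 0.28, y -0.33 and turned 0.5 rad clockwise, with a column in its middle that is 0.63 m high.
Things that resemble listed ones, but are neither listed nor needed, are in the scene too. Leave any brown or turquoise look-alike of the weight_50 alone.

How it is judged (in metres and radians):
On the way, in this order (a step that is already met when the one before it is completed fails the run):
1. the smallest weight sits flat in its own nest (horizontal distance between weight_22 and nest_22 below 0.01 m and z of weight_22 in the frame of nest_22 between 0 and 0.0055 m and angle between weight_22's own z axis and vertical below 0.08 rad and linear speed of weight_22 below 0.03 m/s), for 0.2 s.
2. the second smallest weight sits flat in its own nest (horizontal distance between weight_36 and nest_36 below 0.01 m and z of weight_36 in the frame of nest_36 between 0 and 0.0055 m and angle between weight_36's own z axis and vertical below 0.08 rad and linear speed of weight_36 below 0.03 m/s), for 0.2 s.
3. the second largest weight sits flat in its own nest (horizontal distance between weight_50 and nest_50 below 0.01 m and z of weight_50 in the frame of nest_50 between 0 and 0.0055 m and angle between weight_50's own z axis and vertical below 0.08 rad and linear speed of weight_50 below 0.03 m/s), for 0.2 s.
4. the largest weight sits flat in its own nest (horizontal distance between weight_64 and nest_64 below 0.01 m and z of weight_64 in the frame of nest_64 between 0 and 0.0055 m and angle between weight_64's own z axis and vertical below 0.08 rad and linear speed of weight_64 below 0.03 m/s), for 0.2 s.
At the end, for the whole second after the job is handed in: Each weight lies at rest, released, in the nest of its own size: centre within 10 mm of the nest's centre, underside down on the nest's floor (under 2.5 mm above it), tilted less than 0.08 rad (which lying on the floor inside the rim gives) (all of step 1 and all of step 2 and all of step 3 and all of step 4 and contact force between the fingers and weight_64 below 0.05 N and contact force between the fingers and weight_50 below 0.05 N and contact force between the fingers and weight_36 below 0.05 N and contact force between the fingers and weight_22 below 0.05 N); the robot touches nothing.
It fails at once if a weight is tipped over (angle between any of weight_64, weight_50, weight_36, weight_22's own z axis and vertical above 0.7 rad).
It fails at once if the loupe is pushed out of its place (more than 15 mm) (distance of loupe from where it was at the start of the episode above 0.015 m).
It fails at once if the mouse is pushed out of its place (more than 15 mm) (distance of mouse from where it was at the start of the episode above 0.015 m).
It also fails if it takes over 120 s, if anything falls off the work surface, if the arm or the gripper's body presses on something with over 40 N, if the wrist force passes 120 N, or if a joint passes its speed limit or range.

### The arm

A 7-joint arm with a two-finger parallel gripper is mounted at the origin on a cart in front of the work surface, level with it; the furniture and walls round the work are solid. World frame = base frame: x ahead of the robot, y to its left, z up, the work surface at z = 0. Lengths are in mm, angles in rad, forces in N, time in s.
With the tool pointing down it reaches from about 400 to 925 mm from the base axis. Payload 4.1 kg.
Tool frame: the origin (TCP) lies at the very end of the fingers, on their centre line; the grasp point (between the pads) lies 19 mm behind it; z points along the fingers, y is the line along which they close (so a half turn about z gives the same grasp; the last joint's range is limited). The gripper opens to 85 mm and grips with 20 to 120 N. Pads are 22 mm wide; open, the fingers measure 114 mm over their backs; the gripper's body (76 mm by 85 mm) begins 54 mm behind the grasp point. The pads swing forward as they close: fully open they stand 13 mm farther back than shut.
Start: joints at [-1.213, 0.398, 0.045, 1.537, -0.019, 1.207, -0.051], TCP at [286.686, 583.399, 231.347] pointing down, gripper open.
Joint ranges: [-2.82, 2.82], [-0.49, 2.23], [-1.37, 1.46], [0, 2.46], [-1.36, 4.5], [0.23, 2], [-2.94, 2.94]. Speed limits (rad/s): [2.57, 2.57, 3.14, 3.14, 3.14, 3.14, 3.14].

### API

Orientations are given as a unit quaternion [x, y, z, w].
In Python, from station import ctrl, camera, camera_params, order gives the robot as it stands.
- The arm moves only by the shell command python3 -m pendant 'ROWS' [OPENING] [FORCE]. ROWS is JSON, one flat list of numbers, 4 for each row, row after row: the shift along the tool's x, y, z scaled (see below), then the turn about the tool's z scaled (see below). In form: [dx, dy, dz, twist, dx, dy, dz, twist, ...]. A call has 1 to 20 rows; each row shifts and turns the commanded pose from where the row before left it, along the tool's axes as they then stand; what a row does not reach is not made up. The controller multiplies each number of a shift by 0.3 m and each number of a turn by 90 degrees. A row lasts 1/12 s, in which the tool goes at most 41.7 mm and 7.16 degrees, less where a joint would pass 70% of its speed; a pose out of reach is approached as far as the arm can. A call with a number of a shift or a turn outside -1 to 1 is refused whole. A call with a gripper value outside its range is refused whole. OPENING is the opening, from 0 (shut) to 1 (fully open), set as the call begins (- or left out, the last holds). The fingers move at their own pace and stop on an object; FORCE is the grip in N (left out, the last holds). Time passes only in rows, so rows that do not move let the fingers close. It gives the time, the measured TCP pose, the force, the opening and the grip force at its end, in the units of the state.
- ctrl.observe(): the state, without advancing time (a new reading comes with each control period).
- camera(name): name is "side" or "top"; returns the picture (400x640x3 uint8, red, green, blue); there is no depth.
- camera_params(name): a dict with "fovy" (degrees; the focal length in pixels is half the picture's height over the tangent of half this angle, whatever the lens; pixels are square), "cx", "cy" (the principal point, pixels), "extrinsics" (4x4, takes a point from world to camera coordinates). Camera axes: x right, y up, looking along -z (the intrinsics and any distortion apply to the point x, -y, -z); pixel columns grow to the right and rows downward; lengths in mm; the calibration is good to about 2 mm. A picture is of the moment at which its call begins. camera_params takes no time and is no camera call.
- order.job_done(): hands the job in; it is judged then, once.
The state is a dict: "time": time; "joint_pos": joint angles; "joint_vel": joint speeds; "joint_efforts": joint torques, N m; "ee_pos": TCP position; "tcp_rot": TCP orientation; "wrist_force": force on the tool from outside, world axes, zero at the start; "torque": the same for the moment, N m; "width": opening from 0.0 (shut) to 1.0 (fully open); "grasp_force": force on a finger pad.
Only numpy, scipy, OpenCV 4.12 (cv2) and the standard library are available. Lean on these libraries where they do the work, as an engineer would, in place of code of your own. Each camera call takes 0.05 s, during which the arm holds its last target. There are 200 camera calls.

## Working session

There is one attempt and no reset: what is moved stays moved. The work goes in short steps, Python scripts to look and compute and a shell command to move; the robot and the scene stay as the last step left them, time stands still between calls to the robot, and variables do not carry over. Pictures are saved under pics/ and viewed, at most 14 in all, crops included, and the job is handed in when it is done.

```bash
ls; mkdir -p pics; python3 - <<'E'
from station import ctrl,camera,camera_params
import cv2
print(ctrl.observe())
for n in("top","side"):
    print(n,camera_params(n)); cv2.imwrite(f"pics/{n}0.png",camera(n)[:,:,::-1])
E
```

```text
pics
{'time': 0.0, 'joint_pos': array([-1.21300068,  0.39918909,  0.04504561,  1.53785646, -0.01872393,
        1.20692632, -0.05072579]), 'joint_vel': array([ 0.00208437,  0.00038862, -0.00024941,  0.00052629, -0.00112077,
       -0.00192583, -0.00019866]), 'joint_efforts': array([-5.73181987e-04, -4.75116777e+01,  1.36448912e+00, -2.54225582e+01,
        1.15527466e-02,  9.19383281e-03,  4.63503326e-06]), 'ee_pos': array([286.39957709, 582.79821098, 230.27606031]), 'tcp_rot': array([ 2.26384342e-01,  9.74037562e-01, -9.64808452e-04, -1.64013876e-04]), 'wrist_force': array([-0.21193469,  0.22366978,  0.4551573 ]), 'torque': array([ 0.03370751, -0.04227422, -0.01268402]), 'grasp_force': 0.0, 'width': 0.9980562607580356}
top {'fovy': 44.628960365601266, 'cx': 322.4185572034962, 'cy': 204.8069997143747, 'extrinsics': array([[ 2.72819275e-03, -9.99873057e-01, -1.56979886e-02,
        -3.11081134e+01],
       [ 9.92703483e-01,  8.15553044e-04,  1.20578310e-01,
        -5.64481656e+02],
       [-1.20550201e-01, -1.59124088e-02,  9.92579692e-01,
        -1.11631851e+03],
       [ 0.00000000e+00,  0.00000000e+00,  0.00000000e+00,
         1.00000000e+00]])}
side {'fovy': 52.40375962976138, 'cx': 319.6616232388639, 'cy': 194.53904789256032, 'extrinsics': array([[-9.80022447e-01, -1.98738452e-01,  7.68313361e-03,
         5.12574672e+02],
       [ 1.30524510e-01, -6.13536485e-01,  7.78804426e-01,
        -1.46112126e+02],
       [-1.50064503e-01,  7.64248657e-01,  6.27219766e-01,
        -7.82241134e+02],
       [ 0.00000000e+00,  0.00000000e+00,  0.00000000e+00,
         1.00000000e+00]])}
```

View pics/top0.png

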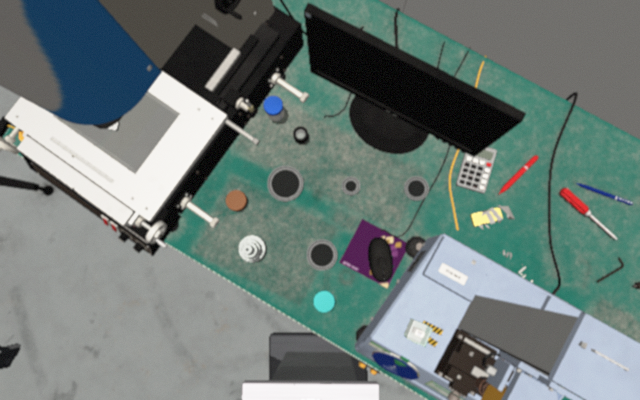

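View pics/side0.png

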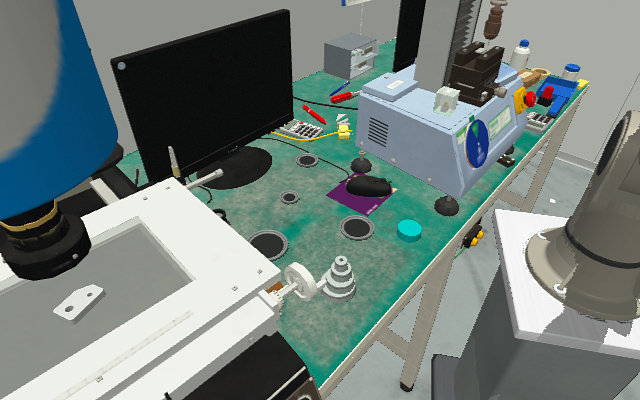

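The top view shows the pile at (252,248). The nests are at (286,184), (322,254), (416,188) and (351,186), the look-alikes at (236,200) and (324,300), the loupe at (301,135) and the mouse at (380,258). The side view shows a white machine with a handwheel close to the pile.

```bash
cat > h.py <<'E'
import numpy as np,cv2
from station import ctrl,camera,camera_params
def P(n):
    p=camera_params(n);f=200/np.tan(np.radians(p['fovy']/2));return p,f
def w2p(n,X):
    p,f=P(n);c=p['extrinsics']@np.r_[X,1];return p['cx']+f*c[0]/-c[2],p['cy']-f*c[1]/-c[2]
def p2w(n,u,v,z):
    p,f=P(n);E=p['extrinsics'];R=E[:3,:3];o=-R.T@E[:3,3]
    d=R.T@np.array([(u-p['cx'])/f,-(v-p['cy'])/f,-1]);return (o+d*(z-o[2])/d[2])[:2]
def crop(n,u,v,w,h,s,name,img=None):
    I=camera(n) if img is None else img
    c=I[v:v+h,u:u+w,::-1];cv2.imwrite('pics/'+name,cv2.resize(c,None,fx=s,fy=s,interpolation=cv2.INTER_CUBIC))
E
python3 - <<'E'
from h import *
I=camera("top");S=camera("side")
for nm,u,v,r in(("64",286,184,20),("22",351,186,9),("36",416,188,13),("50",322,254,16)):
    c=I[v-r:v+r,u-r:u+r].max(2).astype(int); ys,xs=np.where(c<60)
    a=np.array([xs.mean()+u-r,ys.mean()+v-r]); print(nm,a,len(xs),p2w("top",*a,3))
a=cv2.resize(I[225:275,227:282],None,fx=7,fy=7,interpolation=cv2.INTER_CUBIC)
b=cv2.resize(S[250:300,317:372],None,fx=7,fy=7,interpolation=cv2.INTER_CUBIC)
cv2.imwrite("pics/pile.png",np.hstack([a,b])[:,:,::-1])
for q in((236,200),(301,135),(380,258),(200,207),(155,235),(215,222)): print(q,p2w("top",*q,20))
print(w2p("side",[0,0,0]))
E
```

```text
64 [284.90625   183.2421875] 512 [621.22940389  62.09349022]
22 [350.37288136 185.74576271] 59 [615.07653293 -97.52172709]
36 [415.83431953 188.21301775] 169 [ 609.04668813 -256.24771179]
50 [321.5 254.5] 332 [448.4125858  -27.73566674]
(236, 200) [577.67132072 177.47643808]
(301, 135) [737.28717781  22.70839155]
(380, 258) [ 440.22342662 -165.76460047]
(200, 207) [560.68865861 263.62756565]
(155, 235) [493.38296688 369.12962268]
(215, 222) [524.6691679  226.47606514]
(np.float64(585.9741371208645), np.float64(270.45284074552217))
```

View pics/pile.png

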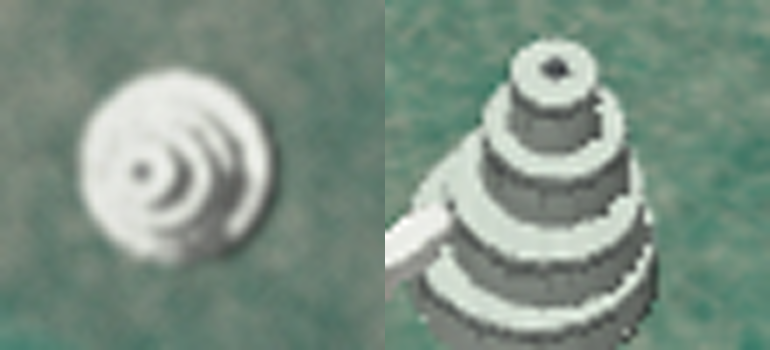

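The crop shows all four rims. The top weight has a dark centre dot at about top (246.6,249.1) and side (340.5,259.3).

```bash
python3 - <<'E'
from h import *
I=camera("top");S=camera("side")
from scipy.optimize import least_squares
print("w22 top",p2w("top",246.6,249.1,80),"side",p2w("side",340.5,259.3,80))
print("w64~",p2w("top",251.6,248.4,20))
def blob(n,img,u,v,r):
    g=cv2.GaussianBlur(img[v-r:v+r+1,u-r:u+r+1].max(2),(0,0),.6)
    t,m=cv2.threshold(g,0,255,cv2.THRESH_BINARY_INV+cv2.THRESH_OTSU)
    k,l,st,c=cv2.connectedComponentsWithStats(m)
    j=l[r,r]; return t,st[j],c[j]+[u-r,v-r]
for nm,u,v,r in(("64",285,183,16),("22",350,186,8),("36",416,188,11),("50",322,254,14)):
    t,s,c=blob("top",I,u,v,r);print(nm,"top",t,s[2:],c,p2w("top",*c,3),end=' ')
    X=p2w("top",*c,3);q=w2p("side",[*X,3]);a=np.round(q).astype(int)
    t,s,c=blob("side",S,*a,r);print("side",q,t,s[2:],c,p2w("side",*c,3))
n=np.hstack([cv2.resize(I[v-20:v+20,u-20:u+20],(190,190),interpolation=cv2.INTER_NEAREST) for u,v in((285,183),(350,186),(416,188),(322,254))])
q=np.hstack([cv2.resize(S[v-20:v+20,u-20:u+20],(190,190),interpolation=cv2.INTER_NEAREST) for u,v in((268,245),(289,197),(307,160),(357,228))])
big=cv2.resize(I[70:270,140:320],None,fx=1.5,fy=1.5)
cv2.imwrite("pics/nests.png",np.vstack([n,q])[:,:,::-1])
E
```

```text
w22 top [458.59179696 139.18326973] side [458.78896366 141.02323785]
w64~ [462.06233419 137.61727403]
64 top 86.0 [ 27  27 565] [284.96814159 183.25486726] [621.1980813  61.9418681] side (np.float64(266.29118651334704), np.float64(244.07133937965548)) 113.0 [ 33  25 577] [267.88734835 244.1507799 ] [617.96076688  61.48864499]
22 top 90.0 [10 10 82] [350.40243902 185.68292683] [615.23133175 -97.59425357] side (np.float64(289.2222535241371), np.float64(196.08159162916832)) 97.0 [12  7 69] [288.97101449 196.95652174] [614.97670865 -94.34906176]
36 top 86.0 [ 16  15 199] [415.78894472 188.07537688] [ 609.38458107 -256.14477014] side (np.float64(306.82941617003934), np.float64(159.1653026210387)) 100.0 [ 22  12 156] [306.8525641  161.29487179] [ 607.11418165 -246.48023828]
50 top 85.0 [ 22  22 377] [321.51458886 254.47480106] [448.47271536 -27.77043121] side (np.float64(356.42839132200567), np.float64(226.4400047140802)) 93.0 [ 26  18 367] [356.36239782 227.5613079 ] [448.16008095 -24.28834971]
```

View pics/nests.png

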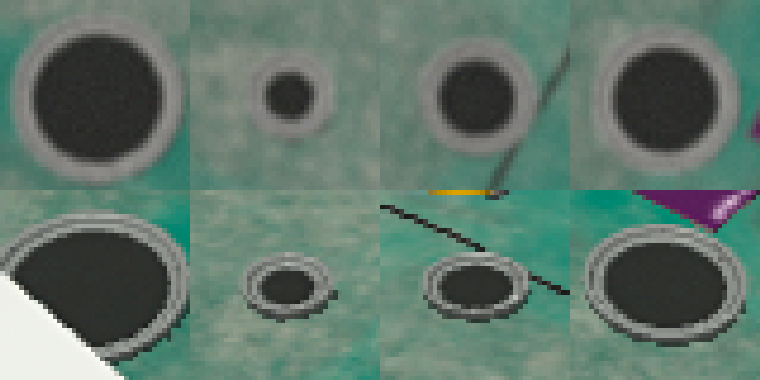

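```bash
python3 - <<'E'
from h import *
a=cv2.resize(camera("top")[100:280,110:320],None,fx=3.7,fy=3.2,interpolation=cv2.INTER_CUBIC)
b=cv2.resize(camera("side")[220:340,200:380],None,fx=4.3,fy=4.3,interpolation=cv2.INTER_CUBIC)
cv2.imwrite("pics/m1.png",cv2.resize(a,(700,600))[:,:,::-1]);cv2.imwrite("pics/m2.png",b[:,:,::-1])
E
```

```text
(no output)
```

View pics/m1.png

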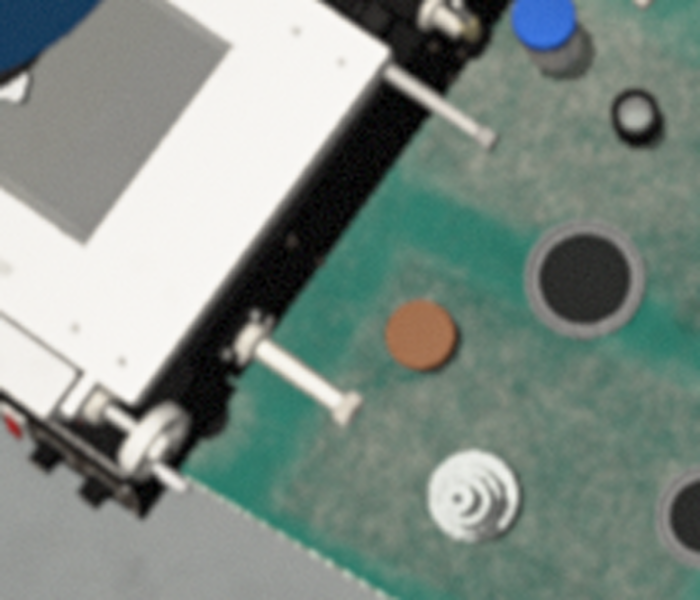

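View pics/m2.png

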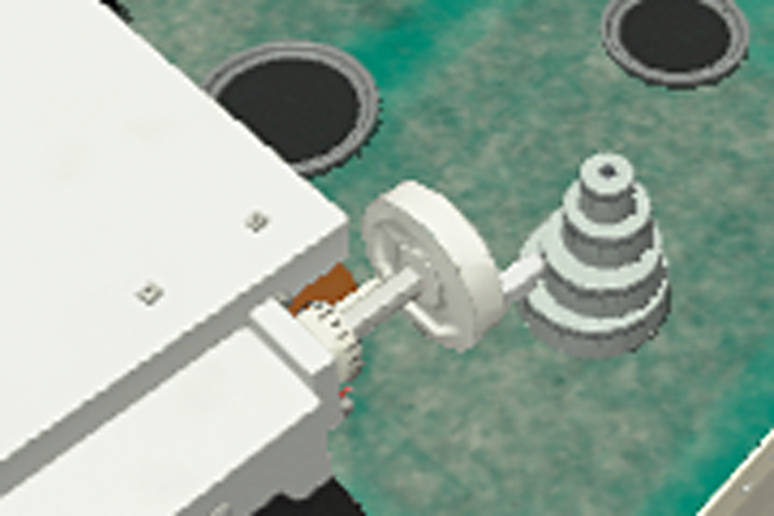

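The crops show a white stage with a handwheel, knob tip at top (165.5,246.4) and side (326,281.6), and a second handle bar with its tip at top (215,223). The stage corner is at top (150.5,220), side (281,271).

```bash
cat >> h.py <<'E'
def tri(a,b):
    z=np.arange(-50,600,1.)
    d=[np.linalg.norm(p2w("top",*a,k)-p2w("side",*b,k)) for k in z];i=int(np.argmin(d))
    return p2w("top",*a,z[i]),z[i],d[i]
E
python3 - <<'E'
from h import *
print("knob",tri((165.5,246.4),(326,281.6)));print("corner",tri((150.5,220),(281,271)))
for z in(50,100,150,200):print(z,p2w("top",215,223,z))
E
```

```text
knob (array([460.28330129, 284.26346994]), np.float64(193.0), np.float64(1.559668644499281))
corner (array([510.91720369, 305.28041148]), np.float64(225.0), np.float64(1.0601077951317506))
50 [519.77272521 219.27144409]
100 [515.60177402 207.38107691]
150 [511.43082283 195.49070973]
200 [507.25987165 183.60034256]
```

```bash
cat >> h.py <<'E'
from scipy.spatial.transform import Rotation as Ro
def go(x,y,z):
    s=ctrl.observe();R=Ro.from_quat(s['tcp_rot']).as_matrix();d=np.array([x,y,z])-s['ee_pos']
    t=R.T@d;print("tcp",s['ee_pos'].round(1),"yawY",np.degrees(np.arctan2(R[1,1],R[0,1])).round(1),"tool mm",t.round(1),"units",(t/300).round(4),"rows>=",np.ceil(np.linalg.norm(t)/36),'w',round(s['width'],3),'t',s['time'],'q7',s['joint_pos'].round(2),'F',s['wrist_force'].round(1))
E
python3 -m pendant '[0,0,-0.1,0,0,0,-0.1,0,0,0,-0.1,0,0,0,-0.1,0,-0.059,-0.08,0,0,-0.059,-0.08,0,0,-0.059,-0.08,0,0,-0.059,-0.08,0,0,-0.059,-0.08,0,0,-0.059,-0.08,0,0,-0.059,-0.08,0,0,-0.059,-0.08,0,0,-0.059,-0.08,0,0,-0.059,-0.08,0,0]' 0.5 40
python3 -m pendant '[0,0,0,0.075,0,0,0,0.075,0,0,0,0.075,0,0,0,0.075,0,0,0,0.075,0,0,0,0.075,0,0,0,0.075,0,0,0,0.075,0,0,0,0.075,0,0,0,0.075,0,0,0,0.075,0,0,0,0.075,0,0,0,0.075,0,0,0,0.075,0,0,0,0.075,0,0,0,0.075]'
python3 -c "
from h import *
go(458.7,140,130)"
```

```text
time: 1.57
ee_pos: [339.8, 288.3, 351.5]
tcp_rot: [0.226, 0.974, 0.0, 0.0]
wrist_force: [0.6, -0.5, 0.6]
width: 0.5
grasp_force: 0.0
time: 2.9
ee_pos: [339.6, 289.8, 351.4]
tcp_rot: [0.922, 0.387, 0.0, -0.0]
wrist_force: [-0.1, 0.5, 0.2]
width: 0.499
grasp_force: 0.0
tcp [339.6 289.8 351.4] yawY -44.5 tool mm [-23.5 190.  221.4] units [-0.0784  0.6332  0.7381] rows>= 9.0 w 0.499 t 2.9 q7 [-0.94 -0.05  0.14  1.81  0.01  1.38 -1.59] F [-0.1  0.5  0.2]
```

```bash
python3 -m pendant '[-0.0112,0.0905,0,0,-0.0112,0.0905,0,0,-0.0112,0.0905,0,0,-0.0112,0.0905,0,0,-0.0112,0.0905,0,0,-0.0112,0.0905,0,0,-0.0112,0.0905,0,0,0,0,0.1,0,0,0,0.1,0,0,0,0.1,0,0,0,0.1,0,0,0,0.1,0,0,0,0.1,0,0,0,0.1,0,0,0,0.03,0,0,0,0,0]'
python3 - <<'E'
from h import *
go(458.7,140,68)
a=cv2.resize(camera("top")[215:275,215:295],None,fx=4.7,fy=4.7,interpolation=cv2.INTER_CUBIC)
b=cv2.resize(camera("side")[220:280,300:380],None,fx=4.7,fy=4.7,interpolation=cv2.INTER_CUBIC)
cv2.imwrite("pics/g1.png",np.hstack([a,b])[:,:,::-1])
E
```

```text
time: 4.23
ee_pos: [457.8, 139.9, 130.3]
tcp_rot: [0.921, 0.389, -0.003, 0.0]
wrist_force: [0.1, -0.0, 0.5]
width: 0.5
grasp_force: 0.0
tcp [457.8 139.9 130.3] yawY -44.2 tool mm [ 1.   0.7 62.3] units [0.0034 0.0024 0.2078] rows>= 2.0 w 0.5 t 4.2333 q7 [-0.71  0.22  0.36  2.05 -0.1   0.89 -1.06] F [ 0.1 -0.   0.5]
```

View pics/g1.png

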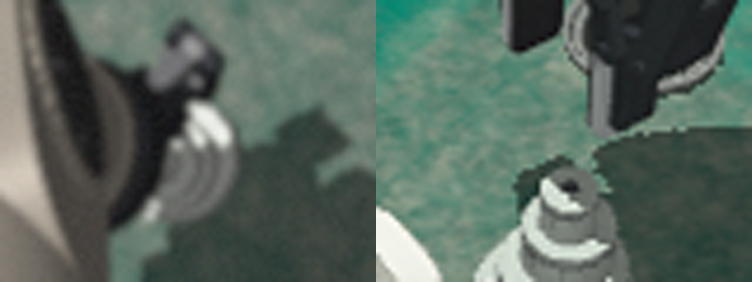

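The side crop shows the two fingers straddling the top weight, which is at crop (570,187). I'll descend and grip.

```bash
python3 -m pendant '[0.003,0.002,0.05,0,0,0,0.05,0,0,0,0.05,0,0,0,0.04,0,0,0,0.017,0,0,0,0,0,0,0,0,0]'
python3 -m pendant '[0,0,0,0,0,0,0,0,0,0,0,0,0,0,0,0,0,0,0,0,0,0,0,0]' 0 40
python3 -m pendant '[0,0,-0.05,0,0,0,-0.08,0,0,0,-0.1,0,0,0,0,0]'
python3 -c "
from h import *
go(615.2,-97.6,90)"
```

```text
time: 4.92
ee_pos: [461.9, 141.4, 71.6]
tcp_rot: [0.921, 0.389, 0.001, -0.0]
wrist_force: [-0.1, 0.4, 1.0]
width: 0.502
grasp_force: 0.0
time: 5.42
ee_pos: [461.7, 141.4, 71.6]
tcp_rot: [0.921, 0.389, 0.001, -0.0]
wrist_force: [-2.0, -0.0, 4.8]
width: 0.21
grasp_force: 38.9
time: 5.75
ee_pos: [464.6, 142.1, 144.4]
tcp_rot: [0.921, 0.389, 0.005, -0.0]
wrist_force: [1.0, -0.3, -0.4]
width: 0.214
grasp_force: 39.1
tcp [464.6 142.1 144.4] yawY -44.2 tool mm [-67.4 274.9  54.7] units [-0.2248  0.9162  0.1824] rows>= 9.0 w 0.214 t 5.75 q7 [-0.71  0.2   0.37  2.03 -0.09  0.91 -1.06] F [ 1.  -0.3 -0.4]
```

```bash
python3 -m pendant '[-0.0225,0.0916,0,0,-0.0225,0.0916,0,0,-0.0225,0.0916,0,0,-0.0225,0.0916,0,0,-0.0225,0.0916,0,0,-0.0225,0.0916,0,0,-0.0225,0.0916,0,0,-0.0225,0.0916,0,0,-0.0225,0.0916,0,0,-0.0225,0.0916,0,0,0,0,0.1,0,0,0,0.1,0,0,0,0,0,0,0,0,0]'
python3 - <<'E'
from h import *
go(615.2,-97.6,14.5);go(615.2,-97.6,14.5)
I=camera("top");S=camera("side");np.save("t.npy",I);np.save("s.npy",S)
a=cv2.resize(I[160:220,310:390],None,fx=4.7,fy=4.7,interpolation=cv2.INTER_CUBIC)
b=cv2.resize(S[150:210,250:330],None,fx=4.7,fy=4.7,interpolation=cv2.INTER_CUBIC)
cv2.imwrite("pics/g2.png",np.hstack([a,b])[:,:,::-1])
E
```

```text
time: 6.92
ee_pos: [609.2, -98.5, 77.7]
tcp_rot: [0.921, 0.389, -0.002, -0.001]
wrist_force: [0.0, 0.2, -0.6]
width: 0.214
grasp_force: 39.3
tcp [609.2 -98.5  77.7] yawY -44.2 tool mm [ 5.   3.9 63.1] units [0.0166 0.0131 0.2105] rows>= 2.0 w 0.214 t 6.9167 q7 [-0.22  0.53  0.42  1.77 -0.27  0.9  -0.45] F [ 0.   0.2 -0.6]
tcp [609.2 -98.5  77.7] yawY -44.2 tool mm [ 5.   3.9 63.1] units [0.0166 0.0131 0.2105] rows>= 2.0 w 0.214 t 6.9167 q7 [-0.22  0.53  0.42  1.77 -0.27  0.9  -0.45] F [ 0.   0.2 -0.6]
```

View pics/g2.png

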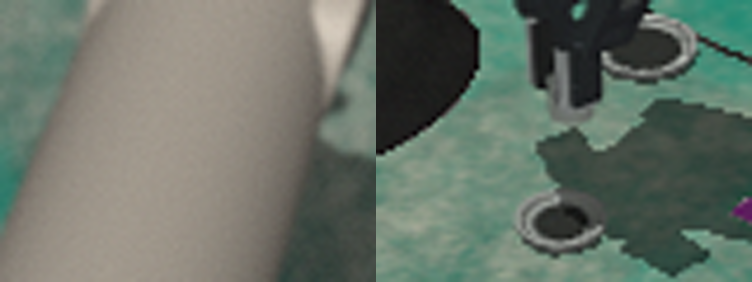

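The arm hides the nest from the top camera. In the side view, the weight hangs at about (292.3,174) and nest_22 is at (289.8,196.8). I'll correct and lower part way.

```bash
python3 -m pendant '[0.0166,0.0131,0.05,0,0,0,0.05,0,0,0,0.04,0,0,0,0,0,0,0,0,0]'
python3 - <<'E'
from h import *
go(615.2,-97.6,14.5)
S=camera("side")
print(w2p("side",[615.2,-97.6,3]),w2p("side",[*ctrl.observe()['ee_pos'][:2],ctrl.observe()['ee_pos'][2]-11]))
b=cv2.resize(S[170:215,260:320],None,fx=12,fy=12,interpolation=cv2.INTER_CUBIC)
cv2.imwrite("pics/g3.png",b[:,:,::-1])
E
```

```text
time: 7.43
ee_pos: [617.2, -98.0, 37.7]
tcp_rot: [0.921, 0.389, 0.0, 0.0]
wrist_force: [0.4, 0.4, 0.1]
width: 0.214
grasp_force: 39.3
tcp [617.2 -98.   37.7] yawY -44.2 tool mm [-1.  -1.7 23.2] units [-0.0035 -0.0057  0.0775] rows>= 1.0 w 0.214 t 7.4333 q7 [-0.21  0.59  0.4   1.78 -0.3   0.83 -0.43] F [0.4 0.4 0.1]
(np.float64(289.23590767793104), np.float64(196.08183407885483)) (np.float64(287.857642155816), np.float64(187.5541655747666))
```

View pics/g3.png

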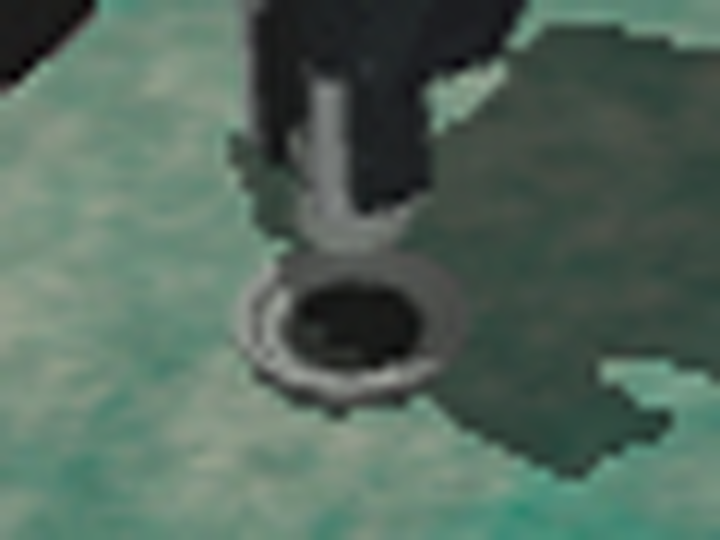

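The weight's underside is centred near side (289.3,187.9) and the nest rim near (289.3,196.6), so they're aligned to within about 3 mm. Lowering.

```bash
python3 -m pendant '[0.0043,-0.005,0.03,0,0,0,0.03,0,0,0,0.012,0,0,0,0,0,0,0,0,0,0,0,0,0]'
python3 - <<'E'
from h import *
go(617,-96,14.5)
S=camera("side")
b=cv2.resize(S[170:215,260:320],None,fx=10,fy=10,interpolation=cv2.INTER_CUBIC)
cv2.imwrite("pics/g4.png",b[:,:,::-1])
E
```

```text
time: 7.98
ee_pos: [616.8, -96.3, 15.4]
tcp_rot: [0.921, 0.389, -0.0, -0.0]
wrist_force: [-0.2, 0.6, -0.8]
width: 0.215
grasp_force: 39.3
tcp [616.8 -96.3  15.4] yawY -44.2 tool mm [ 0.4 -0.   0.9] units [ 0.0012 -0.0001  0.0028] rows>= 1.0 w 0.215 t 7.9833 q7 [-0.2   0.62  0.39  1.79 -0.31  0.79 -0.43] F [-0.2  0.6 -0.8]
```

View pics/g4.png

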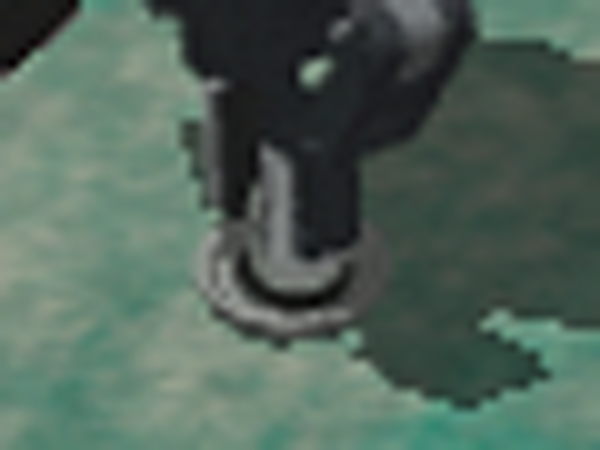

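The weight is inside the rim with an even dark gap around its front. Lowering the last millimetre and releasing.

```bash
python3 -m pendant '[0,0,0.004,0,0,0,0,0,0,0,0,0]'
python3 -m pendant '[0,0,0,0,0,0,0,0,0,0,0,0,0,0,0,0,0,0,0,0]' 0.5
python3 -m pendant '[0,0,-0.05,0,0,0,-0.1,0,0,0,-0.1,0,0,0,-0.1,0,0,0,-0.1,0,0,0,0,0]'
python3 -c "
from h import *
go(459,140,165)"
```

```text
time: 8.28
ee_pos: [617.1, -96.3, 14.7]
tcp_rot: [0.921, 0.389, 0.0, 0.0]
wrist_force: [-1.0, -0.3, 2.4]
width: 0.215
grasp_force: 39.6
time: 8.7
ee_pos: [616.9, -96.1, 14.3]
tcp_rot: [0.921, 0.389, 0.0, -0.0]
wrist_force: [0.1, -0.0, -0.1]
width: 0.497
grasp_force: 0.0
time: 9.2
ee_pos: [621.1, -97.4, 156.1]
tcp_rot: [0.921, 0.389, 0.005, 0.003]
wrist_force: [0.8, 1.2, 0.5]
width: 0.498
grasp_force: 0.0
tcp [621.1 -97.4 156.1] yawY -44.2 tool mm [  57.3 -281.6  -11. ] units [ 0.1911 -0.9387 -0.0367] rows>= 8.0 w 0.498 t 9.2 q7 [-0.25  0.45  0.46  1.69 -0.23  1.04 -0.49] F [0.8 1.2 0.5]
```

```bash
python3 -m pendant '[0.0191,-0.0939,-0.01,0,0.0191,-0.0939,-0.01,0,0.0191,-0.0939,-0.01,0,0.0191,-0.0939,-0.01,0,0,0,0,0,0,0,0,0]'
python3 - <<'E'
from h import *
go(459,140,165)
I=camera("top");S=camera("side")
a=cv2.resize(I[150:290,220:380],None,fx=5,fy=4.2,interpolation=cv2.INTER_CUBIC)
a=cv2.resize(I[225:275,227:282],None,fx=7,fy=7,interpolation=cv2.INTER_CUBIC)
b=cv2.resize(S[250:300,317:372],None,fx=7,fy=7,interpolation=cv2.INTER_CUBIC)
c=cv2.resize(I[165:205,323:378],None,fx=7,fy=6,interpolation=cv2.INTER_CUBIC)
d=cv2.resize(S[180:220,260:315],None,fx=7,fy=6,interpolation=cv2.INTER_CUBIC)
cv2.imwrite("pics/p2.png",np.vstack([np.hstack([a,b]),np.hstack([c,d])])[:,:,::-1])
E
```

```text
time: 9.7
ee_pos: [551.4, 0.6, 161.3]
tcp_rot: [0.92, 0.391, 0.0, -0.0]
wrist_force: [0.1, 0.1, 0.5]
width: 0.495
grasp_force: 0.0
tcp [551.4   0.6 161.3] yawY -44.0 tool mm [  36.2 -163.3   -3.5] units [ 0.1205 -0.5443 -0.0118] rows>= 5.0 w 0.495 t 9.7 q7 [-0.45  0.32  0.45  1.86 -0.16  1.   -0.69] F [0.1 0.1 0.5]
```

View pics/p2.png

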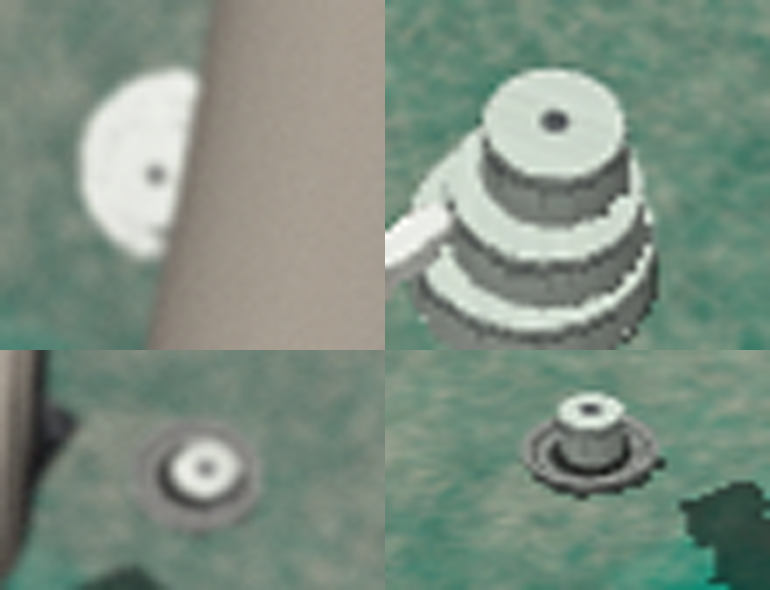

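w22 stands upright in its nest, with its dot at top (352.0,184.1). The w36 dot is at top (248.7,249.4), side (340.6,266.7).

```bash
python3 - <<'E'
from h import *
print("w22",p2w("top",352,184.1,23),"nest",p2w("top",350.4,185.7,3))
print("side22",p2w("side",260+(590-385+.5)/7-.5,180+(409-350+.5)/6-.5,23))
x=p2w("top",248.7,249.4,60);print("w36",x,p2w("side",340.6,266.7,60))
go(*x,130)
E
```

```text
w22 [ 615.83655015 -100.59141581] nest [615.18927347 -97.58814606]
side22 [615.20097048 -97.26985662]
w36 [458.51644646 137.77891353] [457.99032442 139.8835546 ]
tcp [552.3  -2.1 161.4] yawY -44.2 tool mm [  34.8 -164.8   31.3] units [ 0.1161 -0.5493  0.1042] rows>= 5.0 w 0.502 t 9.8 q7 [-0.45  0.32  0.45  1.86 -0.16  1.   -0.7 ] F [ 0.5 -0.1  0.2]
```

```bash
python3 -m pendant '[0.0203,-0.0914,0,0,0.0203,-0.0914,0,0,0.0203,-0.0914,0,0,0.0203,-0.0914,0,0,0.0203,-0.0914,0,0,0.0203,-0.0914,0,0,0,0,0.07,0,0,0,0.1,0,0,0,0.04,0,0,0,0,0,0,0,0,0,0,0,0,0]' 0.75
python3 -c "
from h import *
go(459.3,140,49)"
```

```text
time: 10.8
ee_pos: [460.9, 139.0, 99.2]
tcp_rot: [0.921, 0.389, 0.001, 0.0]
wrist_force: [0.2, 1.0, 0.1]
width: 0.753
grasp_force: 0.0
tcp [460.9 139.   99.2] yawY -44.3 tool mm [-0.5 -1.9 50.2] units [-0.0017 -0.0065  0.1673] rows>= 2.0 w 0.753 t 10.8 q7 [-0.7   0.27  0.37  2.08 -0.13  0.81 -1.03] F [0.2 1.  0.1]
```

```bash
python3 -m pendant '[-0.001,-0.004,0.05,0,0,0,0.06,0,0,0,0.045,0,0,0,0.012,0,0,0,0,0,0,0,0,0]'
python3 -m pendant '[0,0,0,0,0,0,0,0,0,0,0,0,0,0,0,0,0,0,0,0,0,0,0,0,0,0,0,0]' 0 50
python3 -m pendant '[0,0,-0.05,0,0,0,-0.08,0,0,0,-0.1,0,0,0,0,0,0,0,0,0]'
python3 -c "
from h import *
go(611,-251,122)"
```

```text
time: 11.3
ee_pos: [459.5, 140.3, 49.3]
tcp_rot: [0.921, 0.389, 0.001, -0.0]
wrist_force: [0.2, -0.4, 0.1]
width: 0.75
grasp_force: 0.0
time: 11.88
ee_pos: [459.1, 140.6, 49.6]
tcp_rot: [0.921, 0.389, 0.001, -0.0]
wrist_force: [-1.2, -1.0, 6.4]
width: 0.382
grasp_force: 49.0
time: 12.3
ee_pos: [459.7, 140.9, 119.0]
tcp_rot: [0.921, 0.389, 0.002, -0.0]
wrist_force: [-0.7, 0.1, -1.6]
width: 0.379
grasp_force: 50.1
tcp [459.7 140.9 119. ] yawY -44.2 tool mm [-175.7  381.5   -3.4] units [-0.5857  1.2717 -0.0112] rows>= 12.0 w 0.379 t 12.3 q7 [-0.71  0.23  0.37  2.06 -0.11  0.86 -1.04] F [-0.7  0.1 -1.6]
```

```bash
python3 -m pendant '[-0.0418,0.0908,0,0,-0.0418,0.0908,0,0,-0.0418,0.0908,0,0,-0.0418,0.0908,0,0,-0.0418,0.0908,0,0,-0.0418,0.0908,0,0,-0.0418,0.0908,0,0,-0.0418,0.0908,0,0,-0.0418,0.0908,0,0,-0.0418,0.0908,0,0,-0.0418,0.0908,0,0,-0.0418,0.0908,0,0,-0.0418,0.0908,0,0,-0.0418,0.0908,0,0,0,0,0.08,0,0,0,0.1,0,0,0,0.08,0,0,0,0,0,0,0,0,0,0,0,0,0]'
python3 - <<'E'
from h import *
go(611,-251,40)
S=camera("side")
b=cv2.resize(S[125:185,270:350],None,fx=9,fy=9,interpolation=cv2.INTER_CUBIC)
cv2.imwrite("pics/g5.png",b[:,:,::-1])
p=ctrl.observe()['ee_pos'];print(w2p("side",p-[0,0,9.5]),w2p("side",[611,-251,7]))
E
```

```text
time: 13.97
ee_pos: [610.0, -251.7, 39.8]
tcp_rot: [0.921, 0.389, 0.0, 0.0]
wrist_force: [0.5, 0.2, -0.8]
width: 0.38
grasp_force: 50.1
tcp [ 610.  -251.7   39.8] yawY -44.2 tool mm [ 1.2  0.2 -0.2] units [ 0.004   0.0007 -0.0007] rows>= 1.0 w 0.38 t 13.9667 q7 [ 0.02  0.65  0.43  1.69 -0.33  0.88 -0.18] F [ 0.5  0.2 -0.8]
(np.float64(305.8512811293865), np.float64(150.86400548658173)) (np.float64(305.7685004041089), np.float64(158.89379089770216))
```

View pics/g5.png

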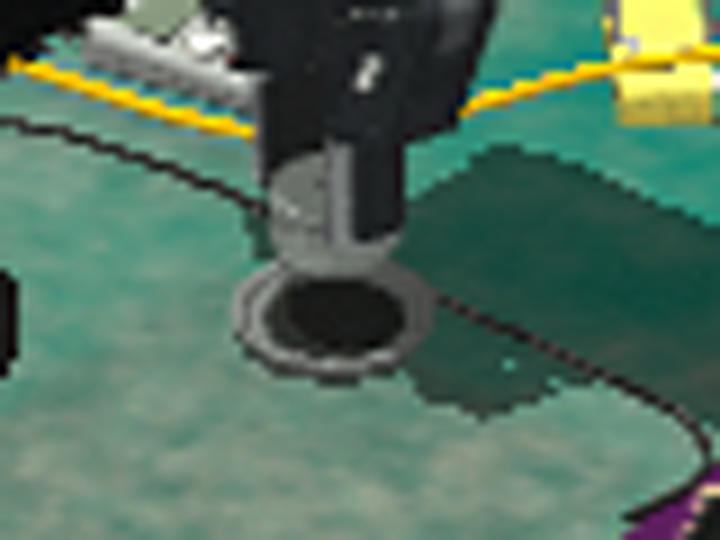

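The w36 underside is at about (306.9,150.3) and the nest_36 rim is centred at (306.9,158.9), so the disc is directly above the nest. Lowering and releasing.

```bash
python3 -m pendant '[0.004,-0.001,0.04,0,0,0,0.035,0,0,0,0.014,0,0,0,0,0,0,0,0,0,0,0,0.002,0,0,0,0,0,0,0,0,0]'
python3 -m pendant '[0,0,0,0,0,0,0,0,0,0,0,0,0,0,0,0,0,0,0,0]' 0.65
python3 -c "
from h import *
go(611,-250,12.5)"
```

```text
time: 14.68
ee_pos: [610.2, -249.7, 12.7]
tcp_rot: [0.921, 0.389, 0.0, -0.001]
wrist_force: [-2.4, 1.2, 6.6]
width: 0.379
grasp_force: 51.0
time: 15.1
ee_pos: [610.2, -250.5, 11.8]
tcp_rot: [0.921, 0.389, -0.0, 0.0]
wrist_force: [-0.1, -0.3, 0.3]
width: 0.647
grasp_force: 0.0
tcp [ 610.2 -250.5   11.8] yawY -44.2 tool mm [ 0.9  0.2 -0.7] units [ 0.0029  0.0008 -0.0024] rows>= 1.0 w 0.647 t 15.1 q7 [ 0.03  0.68  0.41  1.7  -0.35  0.83 -0.17] F [-0.1 -0.3  0.3]
```

```bash
python3 -m pendant '[0,0,-0.05,0,0,0,-0.1,0,0,0,-0.13,0,0,0,-0.1,0,0.0416,-0.087,0,0,0.0416,-0.087,0,0,0.0416,-0.087,0,0,0.0416,-0.087,0,0,0.0416,-0.087,0,0,0.0416,-0.087,0,0,0.0416,-0.087,0,0,0,0,0,0,0,0,0,0]' 0.85
python3 - <<'E'
from h import *
go(459.5,140,80)
I=camera("top");S=camera("side")
def r(im,v,u,h,w,s): return cv2.resize(im[v:v+h,u:u+w],None,fx=s,fy=s,interpolation=cv2.INTER_CUBIC)
t=np.hstack([r(I,225,227,50,55,7),r(S,250,317,50,55,7)]);b=np.hstack([r(I,170,395,35,55,7),r(S,140,280,35,55,7)])
cv2.imwrite("pics/p3.png",np.vstack([t,b])[:,:,::-1])
E
```

```text
time: 16.18
ee_pos: [540.2, -58.5, 127.0]
tcp_rot: [0.92, 0.391, 0.001, -0.0]
wrist_force: [-0.3, -0.7, -0.1]
width: 0.85
grasp_force: 0.0
tcp [540.2 -58.5 127. ] yawY -44.0 tool mm [  86.8 -195.9   47.1] units [ 0.2894 -0.6529  0.157 ] rows>= 7.0 w 0.85 t 16.1833 q7 [-0.35  0.35  0.47  1.92 -0.2   0.92 -0.56] F [-0.3 -0.7 -0.1]
```

View pics/p3.png

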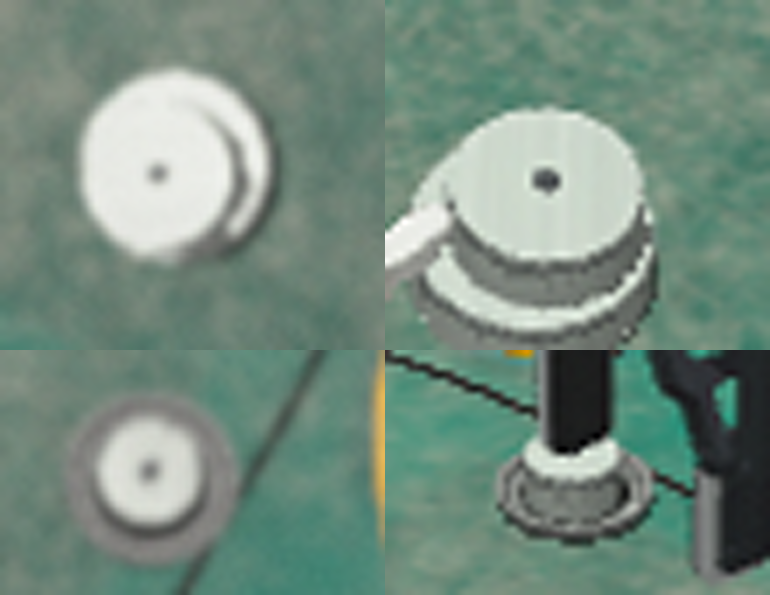

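w36 is seated centrally. The w50 dot is at top (249.0,249.1), side (339.4,275.3).

```bash
python3 - <<'E'
from h import *
print(p2w("top",249,249.1,40),p2w("side",339.4,275.3,40),p2w("side",356.4,227.0,3))
E
python3 -m pendant '[0.0362,-0.0816,0,0,0.0362,-0.0816,0,0,0.0362,-0.0816,0,0,0.0362,-0.0816,0,0,0.0362,-0.0816,0,0,0.0362,-0.0816,0,0,0.0362,-0.0816,0,0,0.0362,-0.0816,0,0,0,0,0.08,0,0,0,0.07,0,0,0,0,0,0,0,0,0]' 0.9 60
python3 -c "
from h import *
go(459.5,140,26.5)"
```

```text
[459.79887381 140.43132041] [458.90017191 142.51075201] [448.30678934 -26.03072818]
time: 17.28
ee_pos: [460.4, 136.7, 80.7]
tcp_rot: [0.922, 0.388, -0.001, 0.0]
wrist_force: [0.6, 0.6, 1.1]
width: 0.898
grasp_force: 0.0
tcp [460.4 136.7  80.7] yawY -44.3 tool mm [ 1.9 -3.  54.2] units [ 0.0062 -0.0098  0.1808] rows>= 2.0 w 0.898 t 17.2833 q7 [-0.7   0.3   0.37  2.09 -0.15  0.78 -1.  ] F [0.6 0.6 1.1]
```

```bash
python3 -m pendant '[0.0117,-0.0133,0,0,0,0,0.05,0,0,0,0.06,0,0,0,0.05,0,0,0,0.02,0,0,0,0,0,0,0,0,0]'
python3 -m pendant '[0,0,0,0,0,0,0,0,0,0,0,0,0,0,0,0,0,0,0,0,0,0,0,0,0,0,0,0]' 0 60
python3 -m pendant '[0,0,-0.05,0,0,0,-0.08,0,0,0,-0.1,0,0,0,0,0,0,0,0,0]'
python3 -c "
from h import *
go(449.5,-25,95)"
```

```text
time: 17.87
ee_pos: [460.7, 143.7, 27.9]
tcp_rot: [0.921, 0.389, 0.001, -0.0]
wrist_force: [-0.2, -0.1, 0.3]
width: 0.902
grasp_force: 0.0
time: 18.45
ee_pos: [460.8, 143.9, 28.6]
tcp_rot: [0.921, 0.389, 0.001, -0.0]
wrist_force: [-1.3, -0.6, 8.0]
width: 0.54
grasp_force: 60.0
time: 18.87
ee_pos: [460.8, 144.3, 97.5]
tcp_rot: [0.921, 0.389, 0.002, -0.0]
wrist_force: [0.1, 0.1, -2.8]
width: 0.539
grasp_force: 62.9
tcp [460.8 144.3  97.5] yawY -44.2 tool mm [-129.3  109.8    2.1] units [-0.4311  0.3661  0.0069] rows>= 5.0 w 0.539 t 18.8667 q7 [-0.72  0.27  0.38  2.08 -0.14  0.81 -1.03] F [ 0.1  0.1 -2.8]
```

```bash
python3 -m pendant '[-0.0719,0.061,0,0,-0.0719,0.061,0,0,-0.0719,0.061,0,0,-0.0719,0.061,0,0,-0.0719,0.061,0,0,-0.0719,0.061,0,0,0,0,0.08,0,0,0,0.09,0,0,0,0,0,0,0,0,0,0,0,0,0]'
python3 - <<'E'
from h import *
go(449.5,-25,40)
S=camera("side");I=camera("top")
p=np.mean([ctrl.observe()['ee_pos']],0);print(w2p("side",p-[0,0,8.5]),w2p("side",[449.5,-25,7]))
b=cv2.resize(S[190:250,310:400],None,fx=8,fy=8,interpolation=cv2.INTER_CUBIC)
cv2.imwrite("pics/g6.png",b[:,:,::-1])
E
```

```text
time: 19.78
ee_pos: [448.2, -25.5, 45.1]
tcp_rot: [0.921, 0.39, -0.0, -0.0]
wrist_force: [-0.1, -0.0, -2.5]
width: 0.54
grasp_force: 63.2
tcp [448.2 -25.5  45.1] yawY -44.1 tool mm [1.3 0.6 5.1] units [0.0042 0.0019 0.017 ] rows>= 1.0 w 0.54 t 19.7833 q7 [-0.42  0.32  0.44  2.19 -0.22  0.67 -0.6 ] F [-0.1 -0.  -2.5]
(np.float64(356.9523317946084), np.float64(215.09747602835384)) (np.float64(355.9008325254267), np.float64(225.87649536374352))
```

View pics/g6.png

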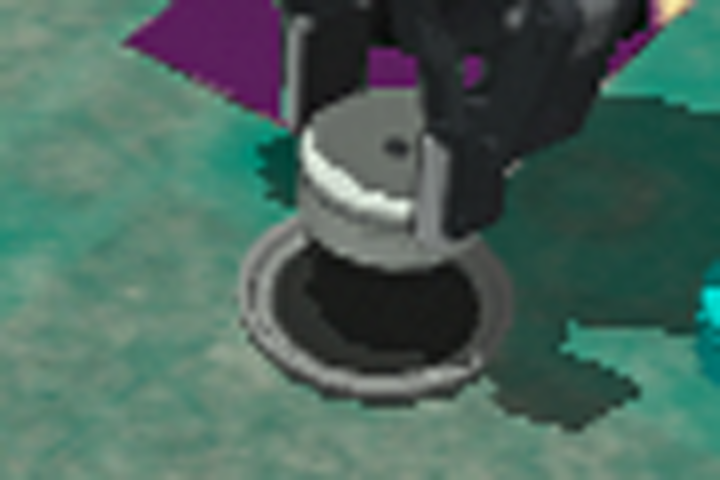

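The w50 dot is at (359.2,207.9) and its underside centre at about (358.7,215.2). The nest_50 rim centre is at (356.6,227.3), so the disc needs a shift of a few mm toward +x.

```bash
python3 - <<'E'
from h import *
d=p2w("side",358.7,215.2,36.5);d2=p2w("side",359.2,207.9,56.5);n=p2w("side",356.6,227.2,7);n2=p2w("side",356.4,227.3,3)
print(d,d2,n,n2); go(*(ctrl.observe()['ee_pos'][:2]+((n+n2)/2-(d+d2)/2)),20)
E
```

```text
[445.75832035 -26.82491959] [446.09244216 -26.82486627] [447.5154025  -21.24866393] [448.18633966 -25.1076777 ]
tcp [449.3 -25.3  46. ] yawY -44.1 tool mm [ 3.9 -1.2 26. ] units [ 0.013  -0.004   0.0866] rows>= 1.0 w 0.537 t 19.8833 q7 [-0.42  0.32  0.44  2.19 -0.22  0.67 -0.6 ] F [ 0.2 -0.5 -2.6]
```

```bash
python3 -m pendant '[0.012,-0.003,0.03,0,0,0,0.04,0,0,0,0.03,0,0,0,0.01,0,0,0,0,0,0,0,0,0,0,0,0,0]'
python3 - <<'E'
from h import *
go(450.5,-22.5,11.3)
S=camera("side")
# dot near predicted side position; gap of dark floor around disc
p=ctrl.observe()['ee_pos'];u,v=w2p("side",[p[0],p[1],p[2]-8.3+20]);print(u,v)
g=S[int(v)-6:int(v)+7,int(u)-8:int(u)+10].max(2);print(g)
E
```

```text
time: 20.47
ee_pos: [450.4, -22.4, 12.0]
tcp_rot: [0.921, 0.389, 0.0, 0.0]
wrist_force: [-0.1, 0.2, -2.8]
width: 0.534
grasp_force: 63.3
tcp [450.4 -22.4  12. ] yawY -44.2 tool mm [0.  0.1 0.7] units [0.0001 0.0005 0.0025] rows>= 1.0 w 0.534 t 20.4667 q7 [-0.39  0.39  0.41  2.2  -0.27  0.6  -0.56] F [-0.1  0.2 -2.8]
355.85579351241734 220.8011874496852
[[ 30  26  25  24  65  89 112 114 113 113 112 115 100  46  33  33  43  45]
 [ 24  22  62 110 114 113 114 113 113 112 111 113 118  53  32  34  43  47]
 [ 61 114 115 113 111 112 111 110 112 111 111 112 118  52  30  32  42  47]
 [112 116 111 110 110 110 110 110 112 111 111 112 117  65  33  38  40  47]
 [111 113 110 111 110 110 112 112 112 113 111 113 116  81  46  53  42  45]
 [138 110 111 110 111 110 112 113 114 116 114 115 117  63  36  47  40  45]
 [133 106 109 111 110 109 113 113 100  58  47  77  92  94  61  37  36  41]
 [231 134 107 109 110 110 112 114  87  50  43  58  89  90 114  65  39  33]
 [229 128 101 107 110 111 112 113 114  99  94 113  96 104 112 123  69  36]
 [225 222 225 133 107 109 112 112 113 114 113 114  76 128 117 122  67  35]
 [223 224 221 124 100 105 111 111 112 111 109 114  75 128 117 122  69  35]
 [177 222 221 219 224 129 105 110 112 110 109 114  56 125 118 122  54  31]
 [101 153 214 222 222 222 127 102 107 108 106 113  77 127 128 125  56  32]]
```

```bash
python3 -c "
from h import *
print(p2w('side',357.0,220.7,23.7))"
python3 -m pendant '[0,0,0.003,0,0,0,0,0,0,0,0.001,0,0,0,0,0,0,0,0,0]'
```

```text
[448.02736005 -23.31678987]
time: 20.93
ee_pos: [450.4, -22.5, 11.6]
tcp_rot: [0.921, 0.389, 0.0, -0.0]
wrist_force: [-3.1, 0.2, 7.7]
width: 0.539
grasp_force: 64.5
```

```bash
python3 -m pendant '[0,0,0,0,0,0,0,0,0,0,0,0,0,0,0,0,0,0,0,0]' 0.8
python3 -m pendant '[0,0,-0.05,0,0,0,-0.1,0,0,0,-0.1,0,0,0,-0.1,0,0,0,0,0,0,0,0,0]' 1
python3 - <<'E'
from h import *
I=camera("top");S=camera("side")
def dot(n,im,X,r=9):
    u,v=np.round(w2p(n,X)).astype(int);g=im[v-r:v+r+1,u-r:u+r+1].max(2).astype(float)
    k=cv2.morphologyEx(g,cv2.MORPH_BLACKHAT,np.ones((7,7)));m=k>0.5*k.max();l=cv2.connectedComponents(m.astype(np.uint8))
    # nearest component to strongest
    i=l[1][np.unravel_index(k.argmax(),k.shape)];w=k*(l[1]==i);ys,xs=np.mgrid[:2*r+1,:2*r+1]
    c=((w*xs).sum()/w.sum()+u-r,(w*ys).sum()/w.sum()+v-r);return np.round(c,1),(l[1]==i).sum(),k.max(),p2w(n,*c,X[2])
for n,im in(("top",I),("side",S)):
    print(n,"64",dot(n,im,[462,141,20]));print(n,"50",dot(n,im,[449,-24,23]))
go(462,142,60)
E
```

```text
time: 21.35
ee_pos: [450.3, -22.4, 10.8]
tcp_rot: [0.921, 0.389, 0.0, 0.0]
wrist_force: [0.7, 0.4, 0.1]
width: 0.802
grasp_force: 0.0
time: 21.85
ee_pos: [451.6, -22.2, 117.3]
tcp_rot: [0.921, 0.389, 0.002, 0.0]
wrist_force: [-0.1, 0.7, -0.2]
width: 1.003
grasp_force: 0.0
top 64 (array([251.2, 248.2]), np.int64(6), np.float64(85.0), array([462.55119158, 138.62340263]))
top 50 (array([329. , 245.8]), np.int64(3), np.float64(55.0), array([468.38873663, -45.71850375]))
side 64 (array([337.4, 281.7]), np.int64(10), np.float64(136.0), array([461.89893676, 141.19968008]))
side 50 (array([349.9, 213. ]), np.int64(15), np.float64(169.0), array([466.10441169, -45.25708055]))
tcp [449.5 -22.3 115.2] yawY -44.2 tool mm [ 126.7 -105.4   55.2] units [ 0.4222 -0.3515  0.1839] rows>= 5.0 w 1.005 t 21.95 q7 [-0.49  0.2   0.49  2.13 -0.13  0.84 -0.69] F [ 0.  -0.4 -0.7]
```

```bash
python3 -m pendant '[0.0705,-0.0584,0,0,0.0705,-0.0584,0,0,0.0705,-0.0584,0,0,0.0705,-0.0584,0,0,0.0705,-0.0584,0,0,0.0705,-0.0584,0,0,0,0,0.07,0,0,0,0.08,0,0,0,0,0,0,0,0,0,0,0,0,0]' 1 80
python3 -c "
from h import *
go(463.5,142,6)"
```

```text
time: 22.87
ee_pos: [463.2, 141.2, 70.7]
tcp_rot: [0.921, 0.389, -0.0, 0.0]
wrist_force: [-0.5, 0.4, -0.4]
width: 0.998
grasp_force: 0.0
tcp [463.2 141.2  70.7] yawY -44.2 tool mm [ 0.9 -0.3 64.7] units [ 0.003  -0.0011  0.2158] rows>= 2.0 w 0.998 t 22.8667 q7 [-0.7   0.32  0.37  2.09 -0.17  0.76 -1.  ] F [-0.5  0.4 -0.4]
```

```bash
python3 -m pendant '[0.003,-0.001,0.05,0,0,0,0.06,0,0,0,0.05,0,0,0,0.035,0,0,0,0.015,0,0,0,0.003,0,0,0,0,0,0,0,0,0]'
python3 -m pendant '[0,0,0,0,0,0,0,0,0,0,0,0,0,0,0,0,0,0,0,0,0,0,0,0,0,0,0,0]' 0 80
python3 -c "
from h import *
go(622.5,64,60)"
```

```text
time: 23.53
ee_pos: [464.4, 142.9, 7.7]
tcp_rot: [0.921, 0.389, 0.001, -0.0]
wrist_force: [0.4, -0.6, 0.3]
width: 1.0
grasp_force: 0.0
time: 24.12
ee_pos: [464.3, 142.8, 8.5]
tcp_rot: [0.921, 0.389, 0.001, -0.0]
wrist_force: [-3.2, -1.5, 12.1]
width: 0.695
grasp_force: 82.8
tcp [464.3 142.8   8.5] yawY -44.2 tool mm [ 53.7 168.3 -51.4] units [ 0.1791  0.5611 -0.1714] rows>= 6.0 w 0.695 t 24.1167 q7 [-0.66  0.43  0.33  2.12 -0.24  0.62 -0.94] F [-3.2 -1.5 12.1]
```

```bash
python3 -m pendant '[0,0,-0.04,0,0,0,-0.06,0,0,0,-0.08,0,0,0,-0.06,0,0,0,0,0,0,0,0,0]'
python3 - <<'E'
from h import *
print(tri((257,142),(221,171)))
for z in (80,120,160): print(z,w2p("side",[*p2w("top",215,223,z),z]))
go(622.5,64,80)
E
```

```text
time: 24.62
ee_pos: [463.7, 142.9, 79.1]
tcp_rot: [0.921, 0.39, 0.001, -0.0]
wrist_force: [-0.8, -0.8, -4.8]
width: 0.69
grasp_force: 88.1
(array([672.90719165, 101.17468251]), np.float64(205.0), np.float64(1.02308426407439))
80 (np.float64(297.1259109779404), np.float64(286.45040054685074))
120 (np.float64(300.00144776104855), np.float64(265.5172967900776))
160 (np.float64(303.0494423113661), np.float64(243.32874870866135))
tcp [463.7 142.9  79.1] yawY -44.2 tool mm [ 54.  168.9  -0.8] units [ 0.1801  0.5631 -0.0027] rows>= 5.0 w 0.69 t 24.6167 q7 [-0.71  0.31  0.38  2.09 -0.16  0.77 -1.  ] F [-0.8 -0.8 -4.8]
```

```bash
python3 -m pendant '[0,0.0963,-0.007,0,0,0.0963,-0.007,0,0,0.0963,-0.007,0,0,0.0963,-0.007,0,0,0.0963,-0.007,0,0,0,0,0,0,0,0,0]'
python3 - <<'E'
from h import *
go(622.5,64,80)
S=camera("side").astype(int);S0=cv2.imread("pics/side0.png")[:,:,::-1].astype(int)
m=(abs(S-S0).max(2)>40)
p=ctrl.observe()['ee_pos']
for h in range(0,420,30):
    u,v=w2p("side",p+[0,0,h]);u2,_=w2p("side",p+[100,0,h])
    r=m[int(v)] if v>=0 else None
    if r is None: print(h,"out");continue
    xs=np.where(r)[0];print(h,round(u),round(v),"px/mm",round(abs(u2-u)/100,2),"left px",round(u-xs.min()),"right",round(xs.max()-u), ''.join('#' if r[int(u)+k] else '.' for k in range(-90,91,6)))
print(w2p("top",p+[0,0,200]))
E
```

```text
time: 25.2
ee_pos: [566.7, 39.7, 87.4]
tcp_rot: [0.922, 0.388, -0.002, 0.0]
wrist_force: [-0.6, 0.8, -4.8]
width: 0.694
grasp_force: 88.3
tcp [566.7  39.7  87.4] yawY -44.4 tool mm [56.4 22.9  7.2] units [0.188  0.0762 0.0239] rows>= 2.0 w 0.694 t 25.2 q7 [-0.47  0.44  0.41  1.89 -0.22  0.87 -0.73] F [-0.6  0.8 -4.8]
0 294 210 px/mm 0.5 left px 14 right 35 .............##.#####..........
30 294 198 px/mm 0.51 left px 14 right 22 .............######............
60 293 185 px/mm 0.52 left px 12 right 294 ..............##.###...........
90 292 172 px/mm 0.53 left px 21 right 309 ............#####..............
120 292 158 px/mm 0.55 left px 24 right 325 ............#####..............
150 291 143 px/mm 0.56 left px 23 right 346 ............#######............
180 291 127 px/mm 0.58 left px 23 right 348 ..............###..............
210 290 111 px/mm 0.59 left px 23 right 349 ............#######............
240 289 93 px/mm 0.61 left px 26 right 350 ...........#.######............
270 288 75 px/mm 0.63 left px 24 right 351 ...........########............
300 287 55 px/mm 0.65 left px 33 right 352 ..........#.....####...........
330 287 34 px/mm 0.67 left px 41 right 352 .........##.....#....#.........
360 286 11 px/mm 0.69 left px 31 right 353 ..........#...###....######....
390 out
(np.float64(281.5376885331161), np.float64(187.67907449949698))
```

```bash
python3 -m pendant '[0.045,0.019,0,0,0.045,0.019,0,0,0.045,0.019,0,0,0.045,0.019,0,0,0,0,0.06,0,0,0,0.06,0,0,0,0,0,0,0,0,0,0,0,0,0]'
python3 - <<'E'
from h import *
go(622.5,64,50);print(ctrl.observe()['joint_efforts'].round(1))
S=camera("side")
p=ctrl.observe()['ee_pos'];q=w2p("side",[p[0],p[1],p[2]+12]);print("topdot exp",q)
cv2.imwrite("pics/g7.png",S[:,:,::-1])
u,v=map(int,q);g=S[v-8:v+10,u-14:u+16].max(2);print(v-8,u-14);print(g)
q=w2p("side",[622.5,64,3]);u,v=map(int,q);print(q,v-14,u-26);print('\n'.join(' '.join(f'{k//10:2d}' for k in r) for r in S[v-14:v+16,u-26:u+26].max(2)))
E
```

```text
time: 26.0
ee_pos: [620.6, 65.5, 53.3]
tcp_rot: [0.921, 0.39, -0.0, -0.0]
wrist_force: [-0.7, 0.5, -3.5]
width: 0.69
grasp_force: 88.2
tcp [620.6  65.5  53.3] yawY -44.1 tool mm [0.2 2.4 3.3] units [0.0008 0.008  0.011 ] rows>= 1.0 w 0.69 t 26.0 q7 [-0.45  0.56  0.37  1.77 -0.26  0.86 -0.73] F [-0.7  0.5 -3.5]
[ -0.2 -49.3   6.5 -20.6   0.    0.1  -0. ]
topdot exp (np.float64(263.24501574024566), np.float64(222.3654758034981))
214 249
[[131 137  64  29  30  29  29  24  26  38  66 111 117  81  43  45  51  49
   78 114  69  40  39  40  36  35  35  34  34  36]
 [141 140  78  32  28  25  23  57  73 110 113 114 114 117  52  30  42  50
   53 111  69  40  39  38  35  36  37  35  36  36]
 [147 141  90  32  15  57  93 113 114 113 111 110 111 115  81  39  44  50
   48 104  67  40  39  39  36  36  36  37  35  35]
 [149 148  93  67 199 234 137 112 111 111 110 112 111 114  80  38  36  51
   49  81  64  43  40  39  35  35  35  35  35  35]
 [155 152 144 194 223 191 121 109 112 111 112 111 110 112 116  51  36  45
   50  46  45  40  39  39  36  35  36  34  34  34]
 [144 136 196 221 224 131 107 109 11
[... 5639 characters left out ...]
3  4  4  4  4  4  4  4  4  2  2  4  7  7  7  7  7  6  6  6  6  6  6  6  6  6
24 24 24 24 24 24 24 24 24 24 24 24 24 24 24 24 24 24 24 24 24 24 24 24 24 21  8  4  4  4  4  4  4  4  9 10  7 13 15  9 11  7  6  6  6  6  6  6  6  6  6  6
24 24 24 24 24 24 24 24 24 24 24 24 24 24 24 24 24 24 24 24 24 24 24 24 24 24 21  8  3  3  3  8  9 14 15 14 15 16 12  7  6  6  6  6  6  6  6  6  6  6  6  6
24 24 24 24 24 24 24 24 23 24 24 24 24 24 24 24 24 24 24 24 24 24 24 24 24 24 24 25 15 14 15 13 14 15 15 16 12  7  6  4  5 12 13 11  7  6  6  6  6  6  7  6
24 24 24 24 24 24 24 24 24 24 24 24 24 24 24 24 24 24 24 24 24 24 24 24 24 24 24 24 24 16 14 15 13 12  8  6  7  4 12 13 13 13  9  6  6  6  6  6  6  6  7  6
```

```bash
python3 - <<'E'
from h import *
p=ctrl.observe()['ee_pos'];print(p,w2p("side",[620.6,65.5,45]),p2w("side",264,230.2,45),p2w("side",265.9,244.4,3))
a=np.array([w2p("side",[622.5+33*np.cos(t),64+33*np.sin(t),3]) for t in np.linspace(0,6.28,200)]);print(a.min(0),a.max(0))
a=np.array([w2p("side",[620.6+32*np.cos(t),65.5+32*np.sin(t),45]) for t in np.linspace(0,6.28,200)]);print(a.min(0),a.max(0))
E
```

```text
[621.34887909  65.36679838  54.03735968] (np.float64(264.442080530638), np.float64(230.3577055671977)) [621.58181163  65.25283308] [621.69844778  62.99189327]
[248.95201646 233.28630413] [281.68090666 256.83162333]
[247.96025353 219.34751491] [280.80995964 242.07783734]
```

```bash
python3 -m pendant '[-0.0043,0.0042,0.03,0,0,0,0.04,0,0,0,0.04,0,0,0,0.025,0,0,0,0,0,0,0,0,0,0,0,0,0]'
python3 - <<'E'
from h import *
go(622,63.7,11.5);print(ctrl.observe()['joint_efforts'].round(1))
E
```

```text
time: 26.63
ee_pos: [620.8, 63.0, 12.2]
tcp_rot: [0.921, 0.389, -0.0, -0.0]
wrist_force: [-0.7, 0.1, -3.7]
width: 0.685
grasp_force: 88.3
tcp [620.8  63.   12.2] yawY -44.2 tool mm [1.3 0.4 0.7] units [0.0044 0.0013 0.0022] rows>= 1.0 w 0.685 t 26.6333 q7 [-0.43  0.62  0.35  1.79 -0.29  0.78 -0.7 ] F [-0.7  0.1 -3.7]
[  0.  -52.1   7.1 -19.9   0.    0.    0. ]
```

```bash
python3 -m pendant '[0,0,0.003,0,0,0,0,0,0,0,0.002,0,0,0,0,0,0,0,0,0]'
python3 -m pendant '[0,0,0,0,0,0,0,0,0,0,0,0,0,0,0,0,0,0,0,0,0,0,0,0]' 1
python3 -m pendant '[0,0,-0.04,0,0,0,-0.08,0,0,0,-0.08,0,0,0,-0.08,0,0,0,0,0]'
python3 -c "
from h import *
go(420,120,150)"
```

```text
time: 27.05
ee_pos: [621.1, 63.1, 11.7]
tcp_rot: [0.921, 0.389, -0.0, -0.0]
wrist_force: [-2.3, -0.3, 0.8]
width: 0.687
grasp_force: 88.9
time: 27.55
ee_pos: [621.4, 63.1, 11.5]
tcp_rot: [0.921, 0.389, 0.0, 0.0]
wrist_force: [0.9, 0.7, -0.5]
width: 0.998
grasp_force: 0.0
time: 27.97
ee_pos: [625.2, 63.0, 101.6]
tcp_rot: [0.921, 0.389, 0.005, 0.001]
wrist_force: [0.5, 0.8, 0.1]
width: 1.002
grasp_force: 0.0
tcp [625.2  63.  101.6] yawY -44.2 tool mm [-101.8 -186.5  -50.4] units [-0.3393 -0.6218 -0.168 ] rows>= 7.0 w 1.002 t 27.9667 q7 [-0.46  0.51  0.4   1.74 -0.24  0.93 -0.74] F [0.5 0.8 0.1]
```

```bash
python3 -m pendant '[-0.0678,-0.0697,-0.01,0,-0.0678,-0.0697,-0.01,0,-0.0678,-0.0697,-0.01,0,-0.0678,-0.0697,-0.01,0,-0.0678,-0.0697,-0.01,0,-0.0678,-0.0697,-0.01,0,0,0,0,0,0,0,0,0]'
python3 - <<'E'
from h import *
go(420,120,150)
I=camera("top");S=camera("side")
for nm,(x,y),r in(("64",(621.2,61.9),32),("22",(615.2,-97.6),11),("36",(609.4,-256.1),18),("50",(448.5,-27.8),25)):
    u,v=np.round(w2p("top",[x,y,23])).astype(int);R=int(r/2)+5
    g=I[v-R:v+R+1,u-R:u+R+1].min(2);m=(g>150).astype(np.uint8)
    k,l,st,c=cv2.connectedComponentsWithStats(m);j=1+st[1:,4].argmax();h=cv2.minEnclosingCircle(cv2.findContours((l==j).astype(np.uint8),0,2)[0][0])
    w=p2w("top",h[0][0]+u-R,h[0][1]+v-R,23);print(nm,"top disc",w,"r",h[1]*2.4,"off nest",w-[x,y],st[j,4]*5.7/(3.14*r*r))
E
```

```text
time: 28.63
ee_pos: [445.1, 63.1, 113.9]
tcp_rot: [0.921, 0.39, 0.0, -0.001]
wrist_force: [0.9, -0.2, 1.0]
width: 1.003
grasp_force: 0.0
tcp [445.1  63.1 113.9] yawY -44.1 tool mm [ 23.4 -57.6 -36. ] units [ 0.078  -0.1921 -0.1201] rows>= 2.0 w 1.003 t 28.6333 q7 [-0.63  0.19  0.43  2.13 -0.11  0.83 -0.89] F [ 0.9 -0.2  1. ]
64 top disc [619.69421707  58.4374829 ] r 32.6488151550293 off nest [-1.50578293 -3.4625171 ] 0.9998258359872612
22 top disc [ 615.40578993 -100.58944037] r 11.33357276916504 off nest [ 0.20578993 -2.98944037] 1.0201610780649577
36 top disc [ 610.058147   -253.18110114] r 18.159535217285157 off nest [0.658147   2.91889886] 0.9916843595187543
50 top disc [449.58800923 -27.29873376] r 24.56037139892578 off nest [1.08800923 0.50126624] 0.6215541401273885
```

```bash
python3 -m pendant '[0,0,-0.1,0,0,0,-0.1,0,0,0,0,0,0,0,0,0]' && python3 -c "
from station import order
print(order.job_done())"
```

```text
time: 29.07
ee_pos: [448.9, 63.3, 175.2]
tcp_rot: [0.921, 0.389, 0.003, 0.0]
wrist_force: [0.6, 0.0, 0.3]
width: 1.005
grasp_force: 0.0
the job is handed in; nothing more can be done
None
```

I set all four weights in their own nests, smallest to largest, and handed the job in at about 29 s. By the top camera each lies within 4 mm of its nest's centre (w50 was partly hidden), and the hand-in gave no verdict.

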